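# Clamp a plunger sensor into its test fixture and hold its plunger at half stroke

## Robot

A 6-joint arm with a two-finger parallel gripper is mounted at the origin on the work surface. World frame = base frame: x ahead of the robot, y to its left, z up, the work surface at z = 0. Lengths are in m, angles in degrees, forces in N, time in s.
With the tool pointing down it reaches from about 0.4 to 0.825 m from the base axis. Payload 7 kg.
Tool frame: the origin (TCP) lies midway between the tips of the shut fingers; the grasp point (between the pads) lies 19 mm behind it (ctrl.hold_point_z is the distance from the TCP to the grasp point, in m); z points along the fingers, y is the line along which they close (so a half turn about z gives the same grasp; the last joint's range is limited). The gripper opens to 88 mm and grips with 3 to 60 N. Pads are 19 mm wide; open, the fingers measure 130 mm over their backs; the gripper's body (78 mm by 193 mm) begins 47 mm behind the grasp point.
Start: joints at [92.252, 20.546, 0.682, 0, -70.136, -16.507], TCP at [0.166, 0.654, 0.227] pointing down, gripper open.
Joint ranges: [-176.03, 176.03], [-82.01, 121.73], [-58.28, 71.71], [-173.87, 95.51], [-174.79, -0.11], [-173.66, 173.66]. Speed limits (degrees/s): [136.94, 136.94, 172.46, 180, 180, 180].

## Interface

Orientations are given as [roll, pitch, yaw] about the fixed x, y, z axes, in that order (R = Rz(yaw) Ry(pitch) Rx(roll)).
In Python, from plant import ctrl gives the robot as it stands.
- The arm moves only by the tool apply_moves, never from a script. Its argument "deltas" is a list of rows, each an object with "fingers": the finger opening in mm, from 0 to 87.6; "delta_pos": the shift along the tool's x, y, z in mm, a list of three; "angular": the turn, a rotation vector about the tool's x, y, z in degrees, a list of three. A call has 1 to 10 rows; each row is the pose to reach, as a shift and turn from the pose commanded when the call began, along the tool's axes at that moment; what a row does not reach only later rows make up. A row lasts 1/10 s, in which the tool goes at most 50 mm and 8.59 degrees, less where a joint would pass 70% of its speed; a pose out of reach is approached as far as the arm can. A call with a gripper value outside its range is refused whole. The fingers move at their own pace and stop on an object; the grip force is fixed at half the most. Time passes only in rows, so rows that repeat a pose let the fingers close. It gives the time, the measured TCP pose, the force, the opening and the grip force at its end, in the units of the state.
- ctrl.get_obs(): the state, without advancing time (a new reading comes with each control period).
- ctrl.snapshot(name): name is "scene" or "top"; returns the picture (480x640x3 uint8, red, green, blue); there is no depth.
- ctrl.camera_params(name): a dict with "fx", "fy", "cx", "cy" (pixels), "cam_to_world" (4x4, takes a point from camera to world coordinates). Camera axes: x right, y up, looking along -z (the intrinsics and any distortion apply to the point x, -y, -z); pixel columns grow to the right and rows downward; lengths in m; the calibration is good to about 2 mm. A picture is of the moment at which its call begins. camera_params takes no time and is no camera call.
- ctrl.close_job(): hands the job in; it is judged then, once.
The state is a dict: "clock": time; "joint_pos": joint angles; "qvel": joint speeds; "tau": joint torques, N m; "tool_pos": TCP position; "orientation": TCP orientation; "force": force on the tool from outside, world axes, zero at the start; "moment": the same for the moment, N m; "opening": finger opening in m; "gripper_force": force on a finger pad.
Only numpy, scipy, OpenCV 4.12 (cv2) and the standard library are available. Lean on these libraries where they do the work, as an engineer would, in place of code of your own. Each camera call takes 0.05 s, during which the arm holds its last target. There are 200 camera calls.

## Task

Take the yellow spring clip off its parking strip and clip it over the top edge of the black sensor's upright ear and the aluminium plate right behind it, so that it pinches the two together by itself. With the clip let go, press the sensor's steel plunger straight down to half its stroke (10 of its 20 mm, when the red band has just sunk into the collar), never pushing it to its stop, and finish holding it there: the program ends with the robot still pressing. Leave everything else on the bench where it is.

Things in the scene. Friction and masses are not known exactly. Their poses are not given: they have to be found in the camera images.
- clip: Yellow spring clip to use: two arms, 26 mm wide along y, 65 g, standing jaws down astride the parking strip. Origin: on the pivot, 36 mm above the jaw tips, 40 mm below the round rubber grip bars (8 mm thick, 28 mm long along y) at the tops of the arms. Jaws open along x. Upright and 52 mm wide over the bars (along x) when parked. The frame is fixed to the -x arm, which leans by half the joint value.
- clip_jaw (a joint): Opening angle of the yellow clip: 0 as parked on the 6 mm strip, about 0.2 when pinching 12 mm, 0.6 rad fully open. Squeezing the bars together along x (6 to 10 N) opens it: at 32 mm over the bars the jaw pads (11 mm tall) are 22 mm apart at their tips, 17 mm at their upper ends, and the pivot is 4 mm lower under the bars; it stops at about 27 mm over the bars (27 and 20 mm). Let go, it pinches with 7 to 12 N.
- spare: A blue clip of the same make and frame, parked on the same strip 84 mm from the yellow one (which of them is at which end varies). Leave it.
- strip: Fixed parking strip: a 60 x 180 mm dark base 10 mm thick carrying an upright aluminium plate, 6 mm thick along x, 170 mm long along y, top edge at 60 mm. Origin: centre of the underside. The clips on it have the same yaw.
- sensor: Black round sensor housing, 84 mm in diameter, 40 mm high, 0.2 to 0.4 kg, loose in a shallow nest of the fixture. Origin: centre of its underside, 12 mm above the bench. A connector box sticks out to its -x (to x = -68 mm); at +x stands a flat upright ear, x from 45 to 50 mm, 44 mm wide along y, top edge 68 mm above the origin.
- plunger (a joint): Travel of the sprung plunger, m: 0 at rest (up), 0.020 at its stop; half stroke is 0.010. The spring pushes up with 4 N at rest plus 0.4 N per mm: about 8 N at half stroke.
- plunger_top (a point): Centre of the flat top of the plunger's steel cap (20 mm across); moves with it. At rest 88 mm above the bench, 24 mm to the -x side of the sensor's axis. The pin under the cap is 10 mm thick: 14 mm of bare steel, then a 10 mm red band just above the collar. The clip, once on, stands 75 mm away from it along x and reaches about 150 mm above the bench.
- fixture: Fixed aluminium test fixture, base 170 x 120 x 12 mm. Origin: centre of the underside; its axes are parallel to the sensor's. Its upright plate, x from 51 to 57 mm, 50 mm wide along y, stands 1 mm behind the sensor's ear, top edge 80 mm above the bench, flush with the ear's.
- clamp_top (a point): Point on the fixture where the clip belongs: middle of the common top edge of ear and plate (together 12 mm thick along x), 80 mm above the bench. Axes as the fixture's: x across the thickness, y along the edge. The clip's pivot comes to about 15 to 22 mm above it.
- coil: Loose steel compression spring, standing, 25 mm in diameter, 45 mm high. Origin: centre of the underside. Leave it.
- cover: Loose black round sensor cover lying flat, 84 mm in diameter, 16 mm high. Origin: centre of the underside. Leave it.
- can: Blue can with a paper label, 52 mm in diameter, 130 mm high. Origin: centre of the underside. Leave it.
- driver: Screwdriver lying on the bench, about 0.2 m long. Leave it.
- tray: Grey open tray, 110 x 80 x 25 mm. Origin: centre of the underside. Leave it.
- seal: Black rubber ring lying flat, 44 mm outside, 8 mm high. Leave it.

How it is judged (in metres and radians):
On the way:
1. the yellow clip, let go, pinches the sensor's ear and the fixture's plate together, with the plunger not yet pressed (contact force between clip and sensor above 2 N and contact force between clip and fixture above 2 N and contact force between the fingers and clip below 0.3 N and contact force between clip and strip below 0.1 N and horizontal distance between clip and clamp_top below 0.025 m and angle between clip's own z axis and vertical below 0.45 rad and linear speed of clip below 0.03 m/s and value of joint plunger below 0.003 m), for 0.2 s.
At the end, for the whole second after the job is handed in: The yellow clip, let go, upright (0.45 rad), within 25 mm of the edge's middle, pinches ear and plate with over 2 N each; the sensor sits flat in its nest (6 mm, 0.06 rad); the fingers press it with over 3 N and hold the plunger at 7 to 13 mm of travel (contact force between clip and sensor above 2 N and contact force between clip and fixture above 2 N and contact force between the fingers and clip below 0.3 N and contact force between clip and strip below 0.1 N and horizontal distance between clip and clamp_top below 0.025 m and angle between clip's own z axis and vertical below 0.45 rad and linear speed of clip below 0.03 m/s and value of joint plunger between 0.007 and 0.013 m and contact force between the fingers and sensor above 3 N and horizontal distance between sensor and fixture below 0.006 m and angle between sensor's own z axis and vertical below 0.06 rad); the arm keeps its last pose, push and grip.
It fails at once if the plunger is pushed to its stop (over 18.5 mm) (value of joint plunger above 0.0185 m).
It fails at once if the blue clip or another loose thing on the bench is moved by more than 30 mm (distance of any of spare, coil, cover, can, driver, tray, seal from where it was at the start of the episode above 0.03 m).
It also fails if it takes over 50 s, if anything falls off the work surface, if the arm or the gripper's body presses on something with over 40 N, if the wrist force passes 120 N, or if a joint passes its speed limit or range.

## Working session

There is one attempt and no reset: what is moved stays moved. The work goes in short steps, Python scripts to look and compute and a tool call to move; the robot and the scene stay as the last step left them, time stands still between calls to the robot, and variables do not carry over. Pictures are saved under pics/ and viewed, at most 12 in all, crops included, and the job is handed in when it is done.

Besides the shell and the picture viewer there is one more tool, called after "Emit:" by a JSON object that holds its "op" and its "data", one argument or row to a line. apply_moves: Moves the arm, as the interface text tells. Its arguments: {"type":"object","properties":{"deltas":{"type":"array"}},"required":["deltas"]}

```bash
mkdir -p pics
cat > h.py <<'E'
import numpy as np, cv2
from plant import ctrl
def snap(n,f):
    im=ctrl.snapshot(n); cv2.imwrite('pics/'+f,im[:,:,::-1]); return im
def ray(n,u,v):
    p=ctrl.camera_params(n); T=np.array(p['cam_to_world'])
    d=T[:3,:3]@np.array([(u-p['cx'])/p['fx'],-(v-p['cy'])/p['fy'],-1]); return T[:3,3],d
def onz(n,u,v,z):
    o,d=ray(n,u,v); return o+d*(z-o[2])/d[2]
def proj(n,P):
    p=ctrl.camera_params(n); T=np.array(p['cam_to_world']); q=T[:3,:3].T@(np.array(P)-T[:3,3])
    return p['cx']-p['fx']*q[0]/q[2], p['cy']+p['fy']*q[1]/q[2]
def tri(a,b):
    o1,d1=ray(*a);o2,d2=ray(*b);A=np.stack([d1,-d2],1)
    s=np.linalg.lstsq(A,o2-o1,rcond=None)[0]; x,y=o1+d1*s[0],o2+d2*s[1]; return (x+y)/2,np.linalg.norm(x-y)
E
python3 - <<'E'
from h import *
for n in('scene','top'):
    snap(n,n+'0.png'); p=ctrl.camera_params(n); print(p)
print(ctrl.get_obs())
E
```

```text
{'fx': 450.37984780238486, 'fy': 450.37984780238486, 'cx': 311.30124348283476, 'cy': 238.12334625797502, 'cam_to_world': array([[-0.14715136, -0.63732222,  0.75641713,  1.43934409],
       [ 0.98896048, -0.10827296,  0.10116391,  0.13449895],
       [ 0.01742552,  0.76295305,  0.646219  ,  0.81751164],
       [ 0.        ,  0.        ,  0.        ,  1.        ]])}
{'fx': 441.3276848640994, 'fy': 441.3276848640994, 'cx': 312.7542301252333, 'cy': 241.95370837637728, 'cam_to_world': array([[-7.46257310e-02,  9.72058431e-01, -2.22561019e-01,
         3.39198471e-01],
       [-9.97211420e-01, -7.28820104e-02,  1.60497941e-02,
         3.28832482e-02],
       [-6.19356830e-04,  2.23138117e-01,  9.74786642e-01,
         1.25230809e+00],
       [ 0.00000000e+00,  0.00000000e+00,  0.00000000e+00,
         1.00000000e+00]])}
{'clock': 0.1, 'joint_pos': array([ 9.22508734e+01,  2.05900606e+01,  6.40473465e-01, -1.79183333e-02,
       -7.01373698e+01, -1.65061561e+01]), 'qvel': array([ 0.00294033, -0.13269491,  0.0717835 ,  0.11733006,  0.03548099,
        0.01158279]), 'tau': array([-7.21277502e-04, -5.84165990e+01,  2.93749666e+01,  7.01529086e+00,
        1.01808840e-02, -4.46981801e-05]), 'tool_pos': array([0.16613949, 0.65378645, 0.22569603]), 'orientation': array([ 1.79911840e+02, -8.55731552e-03, -1.42613769e+01]), 'force': array([ 0.47528059,  0.61925499, -0.19537283]), 'moment': array([ 0.00936167, -0.00463428,  0.01103934]), 'gripper_force': 0.0, 'opening': 0.08744952629680193}
```

View pics/scene0.png

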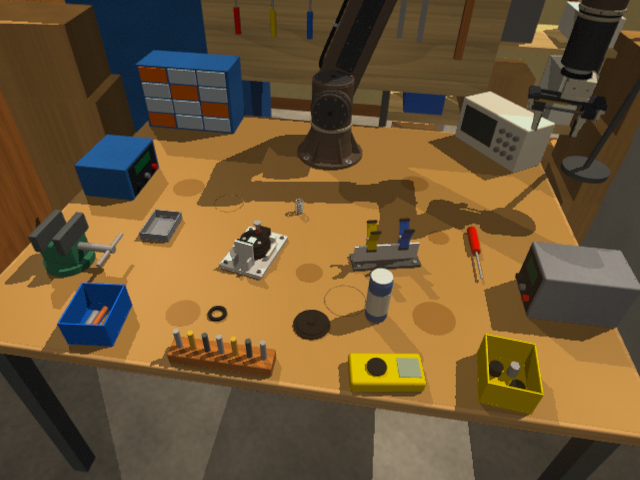

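View pics/top0.png

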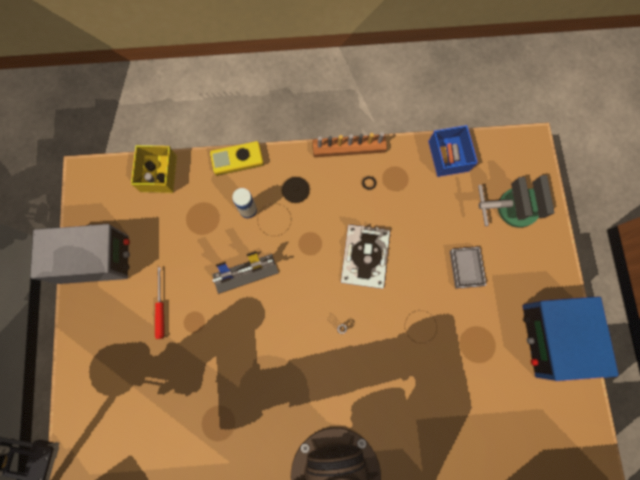

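Scene: fixture at (255,250), strip with yellow clip (372,237) and blue clip (405,235), can at (378,295). Top: fixture (367,256), strip (245,270), can (244,202). Next I'll enlarge these regions.

Run:
```python
import cv2,numpy as np
s=cv2.imread('pics/scene0.png');t=cv2.imread('pics/top0.png')
c=lambda im,x,y,w,h:cv2.resize(im[y:y+h,x:x+w],(400,300),interpolation=cv2.INTER_CUBIC)
cv2.imwrite('pics/c0.png',np.vstack([np.hstack([c(s,210,210,100,75),c(s,340,210,100,75)]),np.hstack([c(t,320,215,100,75),c(t,200,235,100,75)])]))
```

```text
(no output)
```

View pics/c0.png

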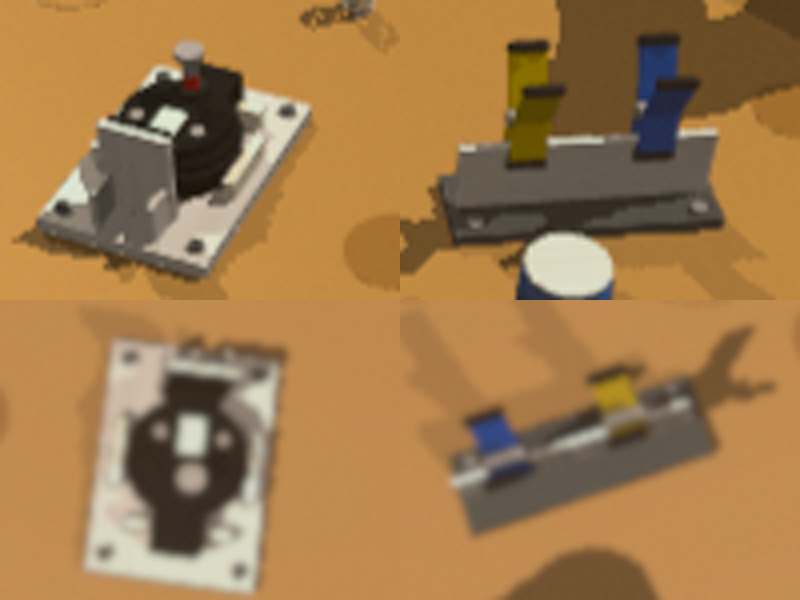

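Crop: fixture plate top edge runs (235,240.5)–(253,244.5) in scene, plunger cap at (257,222) scene / (367,260) top; the yellow clip is at the strip's -y end, bars at (372,221.5) and (376,233) in scene, (253,253.5) and (257,268) in top.

Run:
```python
from h import *
S=lambda x,y,o=210:('scene',o+x/4-.375,210+y/4-.375)
T=lambda x,y,ox,oy:('top',ox+x/4-.375,oy+(y-300)/4-.375)
np.set_printoptions(precision=4,suppress=True)
print('fix top corners');c=[onz(*T(x,y,320,215),.012) for x,y in((113,340),(285,358),(258,592),(84,570))]
c=np.array(c);print(c,c.mean(0)); 
d=(c[0]+c[1]-c[2]-c[3]);e=(c[0]+c[3]-c[1]-c[2]);print('yaw x',np.degrees(np.arctan2(d[1],d[0])),'yaw y',np.degrees(np.arctan2(-e[0],e[1])),np.linalg.norm(d)/2,np.linalg.norm(e)/2)
print('fix scene corners',[onz(*S(*q),.012) for q in((38,223),(208,270),(312,105))])
print('edge scene',[onz(*S(*q),.08) for q in((100,122),(172,138))])
print('edge top',[onz(*T(*q,320,215),.08) for q in((166,366),(240,372))])
print('plunger',onz(*S(189,48),.088),onz(*T(191,479,320,215),.088),tri(S(189,48),T(191,479,320,215)))
print('strip edge scene',[onz(*S(x,y,340),.06) for x,y in((58,148),(316,135))])
print('strip edge top',[onz(*T(*q,200,235),.06) for q in((52,483),(290,404))])
print('far bar',tri(S(127,46,340),T(212,374,200,235)),'near',tri(S(143,91,340),T(228,433,200,235)))
print('blue far',tri(S(258,40,340),T(85,413,200,235)),'near',tri(S(300,86,340),T(105,479,200,235)))
print('can',onz('scene',380,277,.13),onz('top',243,196,.13))
```

```text
fix top corners
[[ 0.6663 -0.0933  0.012 ]
 [ 0.6435 -0.2165  0.012 ]
 [ 0.4758 -0.1781  0.012 ]
 [ 0.5004 -0.0573  0.012 ]] [ 0.5715 -0.1363  0.012 ]
yaw x -12.553638083538543 yaw y -11.007195480472474 0.17089154021072112 0.12426510642380412
fix scene corners [array([ 0.6433, -0.2093,  0.012 ]), array([ 0.6668, -0.092 ,  0.012 ]), array([ 0.4979, -0.0579,  0.012 ])]
edge scene [array([ 0.616 , -0.1696,  0.08  ]), array([ 0.6233, -0.1214,  0.08  ])]
edge top [array([ 0.6273, -0.1209,  0.08  ]), array([ 0.6193, -0.171 ,  0.08  ])]
plunger [ 0.5433 -0.1297  0.088 ] [ 0.5463 -0.1288  0.088 ] (array([ 0.5459, -0.1287,  0.0901]), np.float64(0.00038809868993760506))
strip edge scene [array([0.5676, 0.1287, 0.06  ]), array([0.527 , 0.2925, 0.06  ])]
strip edge top [array([0.5249, 0.2926, 0.06  ]), array([0.5673, 0.1284, 0.06  ])]
far bar (array([0.5729, 0.1664, 0.1519]), np.float64(0.006085378841017339)) near (array([0.5442, 0.1729, 0.0943]), np.float64(0.010219921663259683))
blue far (array([0.5535, 0.246 , 0.1523]), np.float64(0.009093487644383853)) near (array([0.5206, 0.2641, 0.0913]), np.float64(0.02617683006153019))
can [0.7378 0.1917 0.13  ] [0.735  0.1909 0.13  ]
```

```bash
cat >> h.py <<'E'
from scipy.spatial.transform import Rotation as Ro
def go(xyz,yaw):
    o=ctrl.get_obs(); R=Ro.from_euler('xyz',o['orientation'],degrees=True); G=Ro.from_euler('xyz',[180,0,yaw],degrees=True)
    print('pos',o['tool_pos'],o['orientation'],'F',o['force'],'t',o['clock'],'op',o['opening'])
    print('delta',(R.inv().apply(np.array(xyz)-o['tool_pos'])*1e3).round(1),(R.inv()*G).as_rotvec(degrees=True).round(2))
E
python3 - <<'E'
from h import *
np.set_printoptions(precision=4,suppress=True)
S=lambda x,y,o=210:('scene',o+x/4-.375,210+y/4-.375)
T=lambda x,y,ox,oy:('top',ox+x/4-.375,oy+(y-300)/4-.375)
print('y+',tri(S(143,91,340),T(212,374,200,235)),'y-',tri(S(127,46,340),T(228,433,200,235)))
print('b+',tri(S(300,86,340),T(85,413,200,235)),'b-',tri(S(258,40,340),T(105,479,200,235)))
go([.5585,.169,.2],-75.8)
E
```

```text
y+ (array([0.579 , 0.1747, 0.1228]), np.float64(0.003237416070006856)) y- (array([0.5388, 0.1643, 0.1252]), np.float64(0.0003391350579110827))
b+ (array([0.5596, 0.2638, 0.1229]), np.float64(0.014464295055847528)) b- (array([0.5153, 0.2455, 0.1225]), np.float64(0.0012619538758169293))
pos [0.1661 0.6538 0.2257] [179.9118  -0.0086 -14.2614] F [ 0.4753  0.6193 -0.1954] t 0.1 op 0.08744952629680193
delta [499.7 373.1  26.3] [ 0.07 -0.06 61.54]
```

Emit:
{"op": "apply_moves", "data": {
  "deltas": [
    {"fingers":87,"delta_pos":[250,186,13],"angular":[0,0,31]},
    {"fingers":87,"delta_pos":[250,186,13],"angular":[0,0,31]},
    {"fingers":87,"delta_pos":[250,186,13],"angular":[0,0,31]},
    {"fingers":87,"delta_pos":[250,186,13],"angular":[0,0,31]},
    {"fingers":87,"delta_pos":[250,186,13],"angular":[0,0,31]},
    {"fingers":87,"delta_pos":[250,186,13],"angular":[0,0,31]},
    {"fingers":87,"delta_pos":[500,373,26],"angular":[0,0,61.5]},
    {"fingers":87,"delta_pos":[500,373,26],"angular":[0,0,61.5]},
    {"fingers":87,"delta_pos":[500,373,26],"angular":[0,0,61.5]},
    {"fingers":87,"delta_pos":[500,373,26],"angular":[0,0,61.5]}
  ]
}}

```text
clock: 1.1
tool_pos: [0.4816, 0.2643, 0.2056]
orientation: [180.0, 0.0, -76.1]
force: [0.9, 1.1, -0.5]
opening: 0.0872
gripper_force: 0.0
```

```bash
python3 -c "
from h import *
go([.559,.1695,.2],-75.7)"
```

```text
pos [0.4816059  0.26430453 0.20560339] [ 1.79990858e+02  3.37599799e-03 -7.60708091e+01] F [ 0.89772292  1.11372879 -0.53191776] t 1.1 op 0.08720774426784872
delta [110.6 -52.3   5.6] [ 0.01  0.   -0.37]
```

Emit:
{"op": "apply_moves", "data": {
  "deltas": [
    {"fingers":87,"delta_pos":[105,-50,5],"angular":[0,0,0]},
    {"fingers":87,"delta_pos":[105,-50,5],"angular":[0,0,0]},
    {"fingers":87,"delta_pos":[105,-50,5],"angular":[0,0,0]},
    {"fingers":87,"delta_pos":[105,-50,5],"angular":[0,0,0]},
    {"fingers":87,"delta_pos":[105,-50,5],"angular":[0,0,0]}
  ]
}}

```text
clock: 1.6
tool_pos: [0.5549, 0.1766, 0.2003]
orientation: [180.0, -0.0, -75.8]
force: [-0.5, -0.6, 0.5]
opening: 0.087
gripper_force: 0.0
```

Run:
```python
from h import *
s=snap('scene','s1.png');t=snap('top','t1.png')
go([.559,.1695,.105],-75.7)
c=lambda im,x,y,w,h:cv2.resize(im[y:y+h,x:x+w],(400,400),interpolation=cv2.INTER_CUBIC)
cv2.imwrite('pics/c1.png',np.hstack([c(s,320,160,110,110),c(t,190,195,110,110)])[:,:,::-1])
```

```text
pos [0.55455989 0.17759326 0.20072791] [ 1.79992978e+02  9.85849690e-03 -7.56961666e+01] F [ 0.04669831  0.15295648 -0.03484764] t 1.7 op 0.08694056321036749
delta [ 9.  -2.3 95.7] [0.01 0.01 0.  ]
```

View pics/c1.png

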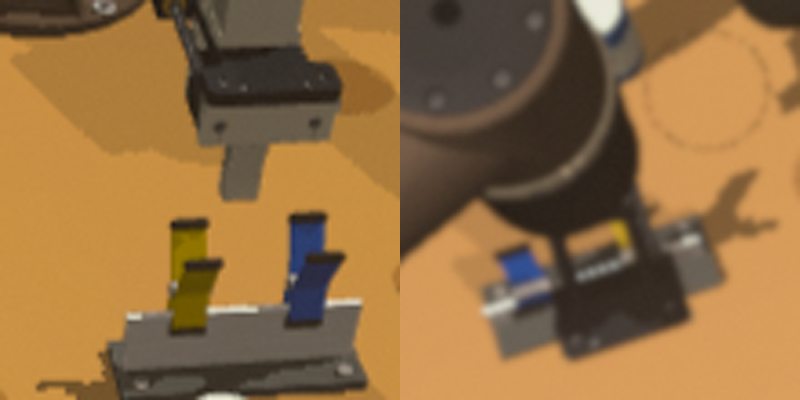

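Scene crop: the +x finger hangs at (245,170), clip upright at (195,270), lined up once I shift ~9 mm toward -y; nothing in the way. Descending.

Emit:
{"op": "apply_moves", "data": {
  "deltas": [
    {"fingers":87,"delta_pos":[9,-2,40],"angular":[0,0,0]},
    {"fingers":87,"delta_pos":[9,-2,40],"angular":[0,0,0]},
    {"fingers":87,"delta_pos":[9,-2,70],"angular":[0,0,0]},
    {"fingers":87,"delta_pos":[9,-2,97],"angular":[0,0,0]},
    {"fingers":87,"delta_pos":[9,-2,97],"angular":[0,0,0]},
    {"fingers":87,"delta_pos":[9,-2,97],"angular":[0,0,0]},
    {"fingers":60,"delta_pos":[9,-2,97],"angular":[0,0,0]},
    {"fingers":60,"delta_pos":[9,-2,97],"angular":[0,0,0]},
    {"fingers":60,"delta_pos":[9,-2,97],"angular":[0,0,0]}
  ]
}}

```text
clock: 2.6
tool_pos: [0.5598, 0.1689, 0.105]
orientation: [-179.9, 0.0, -75.7]
force: [0.2, 0.7, 1.2]
opening: 0.0687
gripper_force: 0.0
```

Run:
```python
from h import *
s=snap('scene','s2.png')
go([.559,.1695,.103],-75.7)
s2=cv2.resize(s[190:290,310:440],(780,600),interpolation=cv2.INTER_CUBIC)
cv2.imwrite('pics/c2.png',s2[:,:,::-1])
```

```text
pos [0.55966753 0.1687158  0.10467057] [-1.79924327e+02  2.75716837e-02 -7.57541109e+01] F [-0.14007058  0.06118267  0.39768905] t 2.65 op 0.06479570180989448
delta [-0.9  0.5  1.7] [-0.08  0.03 -0.05]
```

View pics/c2.png

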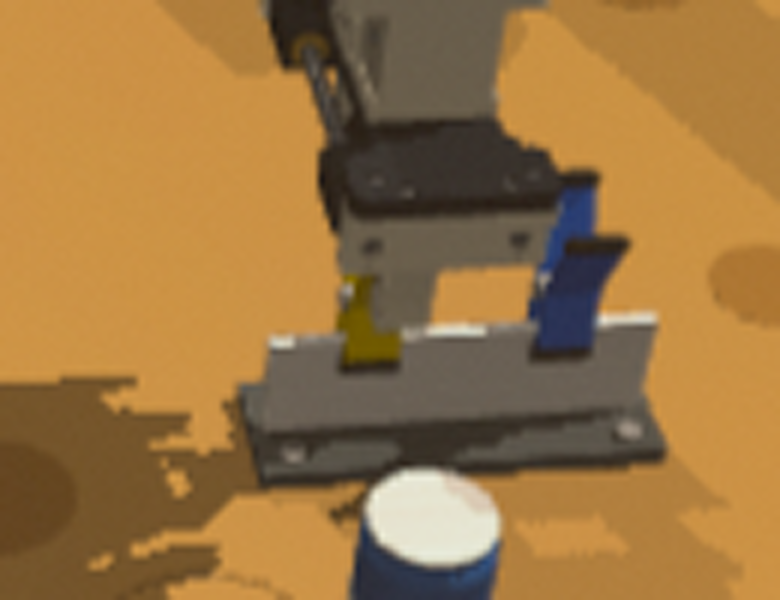

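Run:
```python
from h import *
a=np.radians(14.3);u=np.array([np.cos(a),np.sin(a),0]);v=np.array([-np.sin(a),np.cos(a),0])
f=lambda P:((np.array(proj('scene',P))-[310,190])*6).round()
t=np.array([.5597,.1687,.1047])
for d in(.0324,.045,.055): print('finger tip',d,[f(t+u*d+v*s) for s in(-.0095,.0095)])
b=np.array([.559,.1695,.122])+u*.022
print('bar ends',[f(b+v*s) for s in(-.014,.014)])
print('strip edge x at jaw',[f(np.array([.559,.1695,.06])+u*.003+v*s) for s in(-.013,.013)])
```

```text
finger tip 0.0324 [array([364., 309.]), array([410., 307.])]
finger tip 0.045 [array([370., 330.]), array([417., 327.])]
finger tip 0.055 [array([376., 346.]), array([422., 343.])]
bar ends [array([355., 260.]), array([422., 256.])]
strip edge x at jaw [array([333., 344.]), array([393., 340.])]
```

Emit:
{"op": "apply_moves", "data": {
  "deltas": [
    {"fingers":60,"delta_pos":[2,0,2],"angular":[0,0,0]},
    {"fingers":50,"delta_pos":[2,0,2],"angular":[0,0,0]},
    {"fingers":45,"delta_pos":[2,0,2],"angular":[0,0,0]},
    {"fingers":40,"delta_pos":[2,0,2],"angular":[0,0,0]},
    {"fingers":35,"delta_pos":[2,0,2],"angular":[0,0,0]},
    {"fingers":31,"delta_pos":[2,0,2],"angular":[0,0,0]},
    {"fingers":31,"delta_pos":[2,0,2],"angular":[0,0,0]},
    {"fingers":31,"delta_pos":[2,0,2],"angular":[0,0,0]},
    {"fingers":31,"delta_pos":[2,0,2],"angular":[0,0,0]}
  ]
}}

```text
clock: 3.55
tool_pos: [0.5598, 0.1666, 0.1017]
orientation: [-180.0, 0.0, -75.8]
force: [-0.0, 0.1, -0.6]
opening: 0.0312
gripper_force: 9.0
```

Run:
```python
from h import *
o=ctrl.get_obs();print(o['gripper_force'],o['opening'],o['force'],o['tool_pos'])
```

```text
8.98818388581276 0.031165343402165153 [-0.00362533  0.06281935 -0.60048893] [0.55982476 0.16657099 0.10173856]
```

Emit:
{"op": "apply_moves", "data": {
  "deltas": [
    {"fingers":31,"delta_pos":[0,0,-10],"angular":[0,0,0]},
    {"fingers":31,"delta_pos":[0,0,-25],"angular":[0,0,0]},
    {"fingers":31,"delta_pos":[0,0,-45],"angular":[0,0,0]},
    {"fingers":31,"delta_pos":[0,0,-70],"angular":[0,0,0]},
    {"fingers":31,"delta_pos":[0,0,-95],"angular":[0,0,0]},
    {"fingers":31,"delta_pos":[0,0,-110],"angular":[0,0,0]},
    {"fingers":31,"delta_pos":[0,0,-110],"angular":[0,0,0]},
    {"fingers":31,"delta_pos":[0,0,-110],"angular":[0,0,0]}
  ]
}}

```text
clock: 4.35
tool_pos: [0.5597, 0.1666, 0.2121]
orientation: [-180.0, 0.0, -75.8]
force: [-0.2, 1.3, -0.5]
opening: 0.031
gripper_force: 8.9
```

Run:
```python
from h import *
s=snap('scene','s3.png')
o=ctrl.get_obs();print(o['gripper_force'],o['opening'],o['force'],o['tool_pos'])
go([.6205,-.1455,.21],-101.2)
s2=cv2.resize(s[130:250,310:440],(650,600),interpolation=cv2.INTER_CUBIC)
cv2.imwrite('pics/c3.png',s2[:,:,::-1])
```

```text
8.94769862294197 0.031114816282499548 [-0.06346773  0.32355782 -0.59620727] [0.55934212 0.16635535 0.21128993]
pos [0.55934212 0.16635535 0.21128993] [ 1.79959089e+02  7.83462103e-03 -7.57659724e+01] F [-0.06346773  0.32355782 -0.59620727] t 4.4 op 0.031114816282499548
delta [317.3  17.4   1.3] [ 0.04 -0.   25.43]
```

View pics/c3.png

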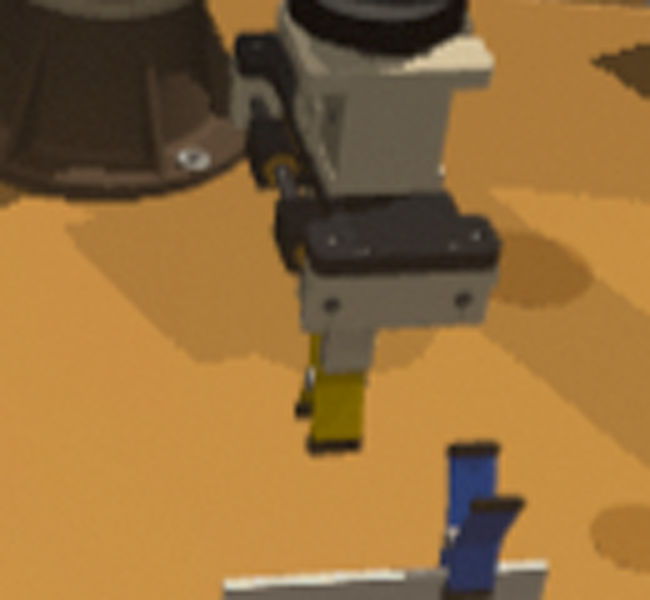

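Run:
```python
from h import *
np.set_printoptions(precision=4,suppress=True)
a=np.radians(14.2);u=np.array([np.cos(a),np.sin(a),0]);v=np.array([-np.sin(a),np.cos(a),0])
t=np.array([.5595,.1665,.2113])
for z in (.145,.15,.155):
  for q in((308,450),(296,412)):
    p=onz('scene',310+q[0]/5,130+q[1]/5,z)-t; print(z,'u',p@u,'v',p@v)
```

```text
0.145 u -0.0001250104498961256 v -0.0025620644517066926
0.145 u -0.03089556645786617 v -0.002328390564573172
0.15 u 0.006159160891726392 v -0.004378341254899039
0.15 u -0.024382621708429638 v -0.0041464046900116175
0.155 u 0.012443332233349017 v -0.006194618058091413
0.155 u -0.017869676958993216 v -0.005964418815450035
```

Emit:
{"op": "apply_moves", "data": {
  "deltas": [
    {"fingers":31,"delta_pos":[160,9,0],"angular":[0,0,13]},
    {"fingers":31,"delta_pos":[160,9,0],"angular":[0,0,13]},
    {"fingers":31,"delta_pos":[160,9,0],"angular":[0,0,13]},
    {"fingers":31,"delta_pos":[317,10,0],"angular":[0,0,25.4]},
    {"fingers":31,"delta_pos":[317,10,0],"angular":[0,0,25.4]},
    {"fingers":31,"delta_pos":[317,10,0],"angular":[0,0,25.4]},
    {"fingers":31,"delta_pos":[317,14,0],"angular":[0,0,25.4]},
    {"fingers":31,"delta_pos":[317,17,0],"angular":[0,0,25.4]},
    {"fingers":31,"delta_pos":[317,17,0],"angular":[0,0,25.4]},
    {"fingers":31,"delta_pos":[317,17,0],"angular":[0,0,25.4]}
  ]
}}

```text
clock: 5.4
tool_pos: [0.6211, -0.1439, 0.2114]
orientation: [180.0, 0.0, -101.1]
force: [-0.2, 1.0, -0.7]
opening: 0.0311
gripper_force: 8.9
```

Emit:
{"op": "apply_moves", "data": {
  "deltas": [
    {"fingers":31,"delta_pos":[4,0,30],"angular":[0,0,0]},
    {"fingers":31,"delta_pos":[4,0,53],"angular":[0,0,0]},
    {"fingers":31,"delta_pos":[4,0,53],"angular":[0,0,0]},
    {"fingers":31,"delta_pos":[4,0,53],"angular":[0,0,0]},
    {"fingers":31,"delta_pos":[4,0,53],"angular":[0,0,0]}
  ]
}}

```text
clock: 5.9
tool_pos: [0.6216, -0.1482, 0.1605]
orientation: [-179.9, 0.0, -101.1]
force: [0.6, 0.0, -1.2]
opening: 0.0313
gripper_force: 8.9
```

Run:
```python
from h import *
s=snap('scene','s4.png');t=snap('top','t4.png')
go([.6205,-.1455,.125],-101.2)
c=lambda im,x,y,w,h:cv2.resize(im[y:y+h,x:x+w],(w*8,h*8),interpolation=cv2.INTER_CUBIC)
cv2.imwrite('pics/c4.png',np.hstack([c(s,212,205,50,60),c(t,345,200,50,60)])[:,:,::-1])
```

```text
pos [ 0.62147305 -0.14847731  0.1603354 ] [-1.79862483e+02  2.19392596e-02 -1.01115505e+02] F [-0.77303036 -0.11176948 -1.21439157] t 6.0 op 0.03079667520706111
delta [-2.7  1.6 35.3] [-0.14  0.02  0.08]
```

View pics/c4.png

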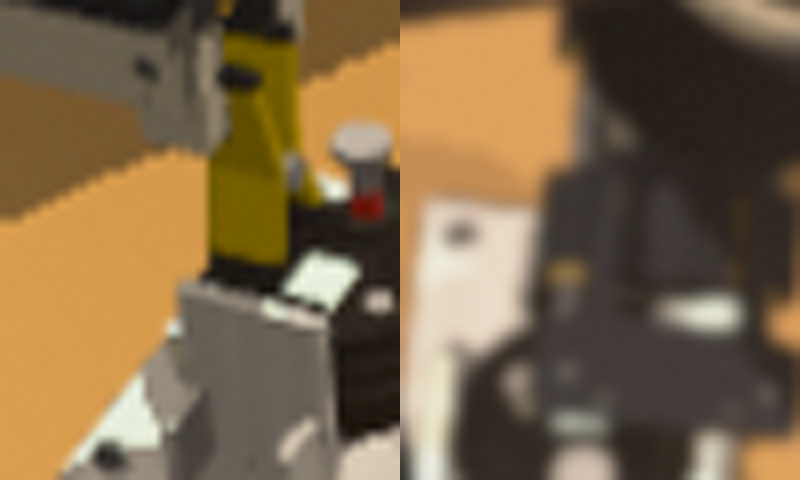

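Run:
```python
from h import *
a=np.radians(-11.2);u=np.array([np.cos(a),np.sin(a),0]);v=np.array([-np.sin(a),np.cos(a),0])
f=lambda P,n='scene',o=(212,205):((np.array(proj(n,P))+.5-o)*8).round()
c=np.array([.6205,-.1455,.08]);t=np.array([.6215,-.1485,.1603])
for s in(-.025,.025): print('plate +x edge',f(c+u*.006+v*s),'mid top',f(c+v*s*.88))
for d in(.011,-.011):
  for s in(-.013,.013): print('jaw tip',d,s,f(t+u*d+v*s-[0,0,.061]),'pad top',f(t+u*(d*.8)+v*s-[0,0,.050]))
print('bar',[f(t+u*.0155+v*s+[0,0,.019]) for s in(-.014,.014)])
print('pivot',[f(t+v*s+[0,0,.019-.044]) for s in(-.013,.013)])
print('plunger',f(c-u*.075+[0,0,.008]))
```

```text
plate +x edge [175. 296.] mid top [193. 286.]
plate +x edge [320. 333.] mid top [320. 319.]
jaw tip 0.011 -0.013 [186. 268.] pad top [186. 236.]
jaw tip 0.011 0.013 [263. 288.] pad top [263. 256.]
jaw tip -0.011 -0.013 [219. 226.] pad top [212. 202.]
jaw tip -0.011 0.013 [294. 245.] pad top [289. 221.]
bar [array([151.,  68.]), array([238.,  88.])]
pivot [array([192., 156.]), array([270., 175.])]
plunger [357. 143.]
```

Run:
```python
import cv2
s=cv2.imread('pics/s4.png')
cv2.imwrite('pics/c5.png',cv2.resize(s[225:255,225:265],(800,600),interpolation=cv2.INTER_NEAREST))
```

```text
(no output)
```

View pics/c5.png

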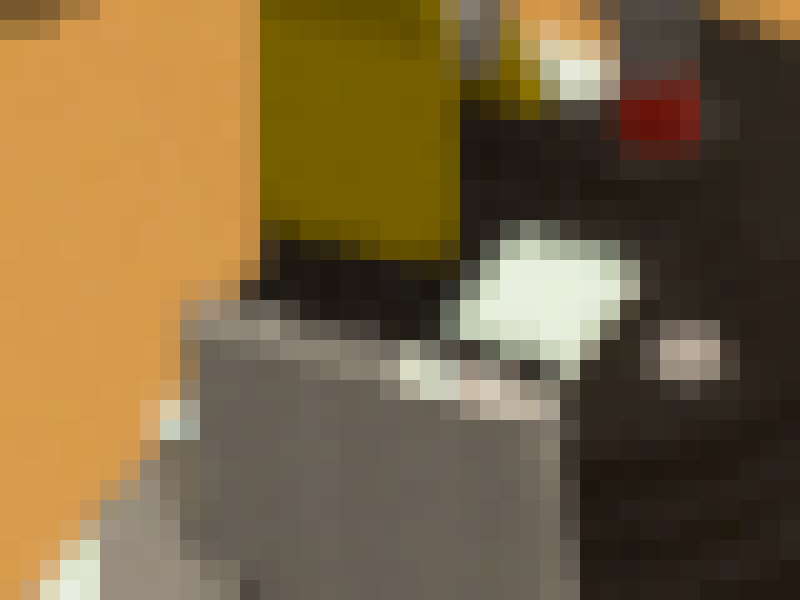

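The clip hangs upright in the gripper, with the near jaw's yellow end at (238–248, 237) and the plate edge running (235,241)–(253,245). The clip sits about 2–3 mm toward +y and 1.5 mm toward +x of the edge middle, so I correct that and lower.

Emit:
{"op": "apply_moves", "data": {
  "deltas": [
    {"fingers":31,"delta_pos":[2,1.5,0],"angular":[0,0,0]},
    {"fingers":31,"delta_pos":[2,1.5,5],"angular":[0,0,0]},
    {"fingers":31,"delta_pos":[2,1.5,12],"angular":[0,0,0]},
    {"fingers":31,"delta_pos":[2,1.5,18],"angular":[0,0,0]},
    {"fingers":31,"delta_pos":[2,1.5,24],"angular":[0,0,0]},
    {"fingers":31,"delta_pos":[2,1.5,28],"angular":[0,0,0]},
    {"fingers":31,"delta_pos":[2,1.5,28],"angular":[0,0,0]}
  ]
}}

```text
clock: 6.7
tool_pos: [0.6185, -0.1505, 0.1298]
orientation: [179.9, -0.0, -101.2]
force: [-0.4, 0.8, -0.4]
opening: 0.0314
gripper_force: 8.9
```

Run:
```python
from h import *
s=snap('scene','s6.png')
go([.6205,-.1455,.121],-101.2)
cv2.imwrite('pics/c6.png',cv2.resize(s[205:265,212:272],(600,600),interpolation=cv2.INTER_CUBIC)[:,:,::-1])
```

```text
pos [ 0.61864235 -0.15052599  0.13031152] [ 1.79964405e+02 -1.21285850e-02 -1.01152901e+02] F [0.15522643 0.34625885 0.24849156] t 6.75 op 0.031208610639570436
delta [-5.3 -0.9  9.3] [ 0.04 -0.01  0.05]
```

View pics/c6.png

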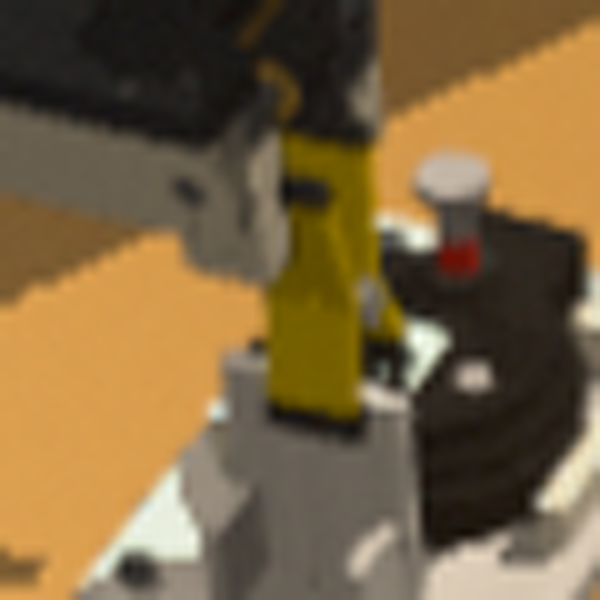

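Near jaw is now in front of the plate (pad at (243,247)), the far jaw goes behind the ear, and the force is near zero. I lower 9 mm more, then release slowly.

Emit:
{"op": "apply_moves", "data": {
  "deltas": [
    {"fingers":31,"delta_pos":[0,0,4],"angular":[0,0,0]},
    {"fingers":31,"delta_pos":[0,0,8],"angular":[0,0,0]},
    {"fingers":31,"delta_pos":[0,0,9],"angular":[0,0,0]},
    {"fingers":31,"delta_pos":[0,0,9],"angular":[0,0,0]},
    {"fingers":31,"delta_pos":[0,0,9],"angular":[0,0,0]}
  ]
}}

```text
clock: 7.25
tool_pos: [0.6187, -0.1505, 0.1218]
orientation: [180.0, -0.0, -101.2]
force: [-0.6, 0.5, -0.6]
opening: 0.0309
gripper_force: 8.9
```

Emit:
{"op": "apply_moves", "data": {
  "deltas": [
    {"fingers":35,"delta_pos":[0,0,0],"angular":[0,0,0]},
    {"fingers":38,"delta_pos":[0,0,0],"angular":[0,0,0]},
    {"fingers":41,"delta_pos":[0,0,0],"angular":[0,0,0]},
    {"fingers":44,"delta_pos":[0,0,0],"angular":[0,0,0]},
    {"fingers":48,"delta_pos":[0,0,0],"angular":[0,0,0]},
    {"fingers":55,"delta_pos":[0,0,0],"angular":[0,0,0]},
    {"fingers":70,"delta_pos":[0,0,0],"angular":[0,0,0]},
    {"fingers":80,"delta_pos":[0,0,0],"angular":[0,0,0]},
    {"fingers":80,"delta_pos":[0,0,0],"angular":[0,0,0]}
  ]
}}

```text
clock: 8.15
tool_pos: [0.6186, -0.1505, 0.1218]
orientation: [180.0, -0.0, -101.2]
force: [0.7, 0.4, 0.5]
opening: 0.0734
gripper_force: 0.0
```

Run:
```python
from h import *
s=snap('scene','s7.png')
go([.6205,-.1455,.121],-101.2)
cv2.imwrite('pics/c7.png',cv2.resize(s[205:265,212:272],(600,600),interpolation=cv2.INTER_CUBIC)[:,:,::-1])
```

```text
pos [ 0.61862603 -0.15053263  0.12174405] [ 1.79992308e+02 -2.23233712e-03 -1.01157218e+02] F [ 0.07559144 -0.64419837 -0.19004152] t 8.2 op 0.07687375555157434
delta [-5.3 -0.9  0.7] [ 0.01 -0.    0.04]
```

View pics/c7.png

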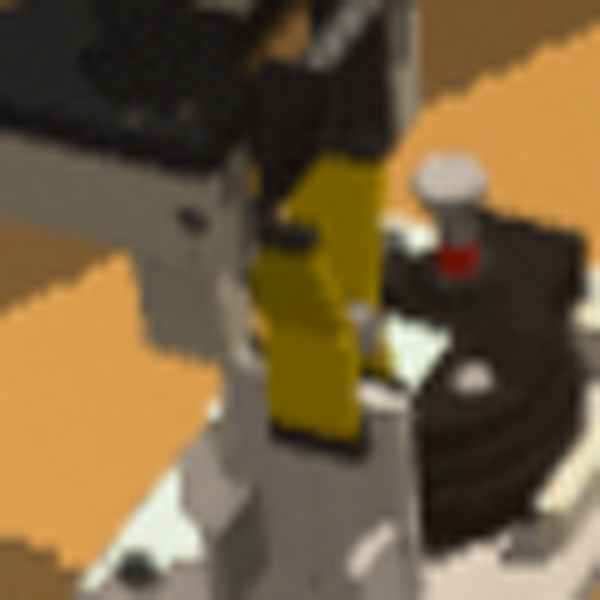

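The clip pinches ear and plate upright (near pad at (244,249)) and the fingers are free. Retreating upward.

Emit:
{"op": "apply_moves", "data": {
  "deltas": [
    {"fingers":87,"delta_pos":[0,0,0],"angular":[0,0,0]},
    {"fingers":87,"delta_pos":[0,0,-20],"angular":[0,0,0]},
    {"fingers":87,"delta_pos":[0,0,-55],"angular":[0,0,0]},
    {"fingers":87,"delta_pos":[0,0,-100],"angular":[0,0,0]},
    {"fingers":87,"delta_pos":[0,0,-100],"angular":[0,0,0]},
    {"fingers":87,"delta_pos":[0,0,-100],"angular":[0,0,0]}
  ]
}}

```text
clock: 8.8
tool_pos: [0.6194, -0.1504, 0.2233]
orientation: [-179.8, 0.1, -101.2]
force: [-0.9, 0.1, -1.5]
opening: 0.0872
gripper_force: 0.0
```

```bash
python3 -c "
from h import *
go([.5455,-.130,.22],-11.2)"
```

```text
pos [ 0.61936524 -0.1504167   0.22326949] [-1.79826660e+02  5.31803945e-02 -1.01156453e+02] F [-0.92354395  0.12476202 -1.49727522] t 8.8 op 0.08716755611106504
delta [-5.7 76.4  3. ] [ -0.18  -0.09 -89.96]
```

Emit:
{"op": "apply_moves", "data": {
  "deltas": [
    {"fingers":0,"delta_pos":[-6,76,0],"angular":[0,0,-45]},
    {"fingers":0,"delta_pos":[-6,76,0],"angular":[0,0,-45]},
    {"fingers":0,"delta_pos":[-6,76,0],"angular":[0,0,-45]},
    {"fingers":0,"delta_pos":[-6,76,0],"angular":[0,0,-45]},
    {"fingers":0,"delta_pos":[-6,76,0],"angular":[0,0,-45]},
    {"fingers":0,"delta_pos":[-6,76,0],"angular":[0,0,-90]},
    {"fingers":0,"delta_pos":[-6,76,0],"angular":[0,0,-90]},
    {"fingers":0,"delta_pos":[-6,76,0],"angular":[0,0,-90]},
    {"fingers":0,"delta_pos":[-6,76,0],"angular":[0,0,-90]},
    {"fingers":0,"delta_pos":[-6,76,0],"angular":[0,0,-90]}
  ]
}}

```text
clock: 9.8
tool_pos: [0.5446, -0.1299, 0.2204]
orientation: [180.0, 0.1, -14.9]
force: [-0.3, -1.1, 0.3]
opening: 0.0126
gripper_force: 0.0
```

Emit:
{"op": "apply_moves", "data": {
  "deltas": [
    {"fingers":0,"delta_pos":[0,0,40],"angular":[0,0,-5]},
    {"fingers":0,"delta_pos":[0,0,80],"angular":[0,0,-5]},
    {"fingers":0,"delta_pos":[0,0,100],"angular":[0,0,-5]},
    {"fingers":0,"delta_pos":[0,0,100],"angular":[0,0,-5]},
    {"fingers":0,"delta_pos":[0,0,100],"angular":[0,0,-5]}
  ]
}}

```text
clock: 10.3
tool_pos: [0.5451, -0.1301, 0.1215]
orientation: [180.0, 0.1, -10.2]
force: [0.7, -0.9, -0.5]
opening: 0.0003
gripper_force: 0.0
```

Run:
```python
from h import *
s=snap('scene','s8.png')
go([.5455,-.130,.09],-11.2)
print((np.array(proj('scene',ctrl.get_obs()['tool_pos']))+.5-[212,185])*8)
cv2.imwrite('pics/c8.png',cv2.resize(s[185:257,212:292],(640,576),interpolation=cv2.INTER_CUBIC)[:,:,::-1])
```

```text
pos [ 0.54590933 -0.1299941   0.12247498] [ 1.79985542e+02 -3.96862478e-02 -1.01917401e+01] F [ 0.38788435  0.576495   -0.01710601] t 10.35 op 0.0002513752748614026
delta [-0.4  0.1 32.5] [ 0.01 -0.04  1.01]
[353.5036874  216.99595863]
```

View pics/c8.png

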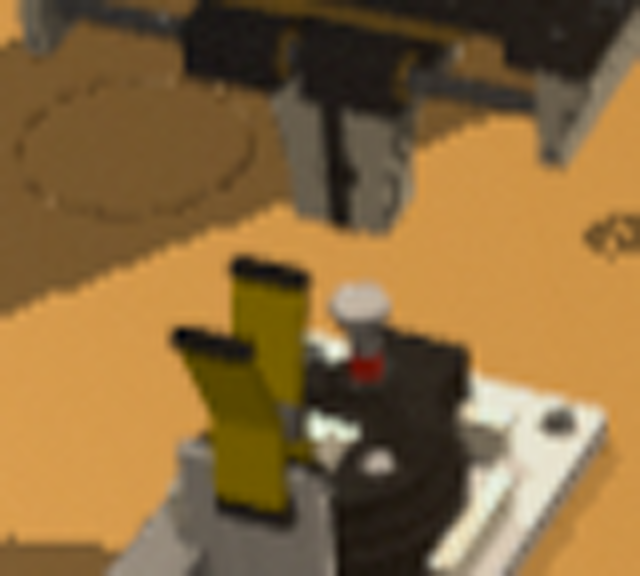

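Closed fingertips at (255,213) sit above the cap at (257,223), which is ~3 mm toward +y of them; the clip stands on its own. Lowering to just above the cap.

Emit:
{"op": "apply_moves", "data": {
  "deltas": [
    {"fingers":0,"delta_pos":[0,-2.5,15],"angular":[0,0,0]},
    {"fingers":0,"delta_pos":[0,-2.5,25],"angular":[0,0,0]},
    {"fingers":0,"delta_pos":[0,-2.5,31],"angular":[0,0,0]},
    {"fingers":0,"delta_pos":[0,-2.5,31],"angular":[0,0,0]},
    {"fingers":0,"delta_pos":[0,-2.5,31],"angular":[0,0,0]}
  ]
}}

```text
clock: 10.85
tool_pos: [0.5461, -0.1275, 0.0912]
orientation: [180.0, -0.0, -10.2]
force: [0.3, -0.7, 0.3]
opening: 0.0004
gripper_force: 0.0
```

Emit:
{"op": "apply_moves", "data": {
  "deltas": [
    {"fingers":0,"delta_pos":[0,0,2],"angular":[0,0,0]},
    {"fingers":0,"delta_pos":[0,0,4],"angular":[0,0,0]},
    {"fingers":0,"delta_pos":[0,0,6],"angular":[0,0,0]},
    {"fingers":0,"delta_pos":[0,0,6],"angular":[0,0,0]},
    {"fingers":0,"delta_pos":[0,0,6],"angular":[0,0,0]}
  ]
}}

```text
clock: 11.35
tool_pos: [0.5462, -0.1275, 0.0852]
orientation: [-180.0, -0.1, -10.2]
force: [0.8, -0.0, 4.6]
opening: 0.0005
gripper_force: 2.5
```

```bash
python3 -c "
from h import *
F=[]
for i in range(4): ctrl.snapshot('top'); F.append(ctrl.get_obs()['force'])
print(np.mean(F,0));go([.5455,-.130,.078],-11.2)"
```

```text
[0.29016651 0.13717939 4.64350691]
pos [ 0.54619238 -0.1274637   0.08512129] [-1.79997379e+02 -5.12721352e-02 -1.01957819e+01] F [0.4266449  0.69308813 4.33420971] t 11.55 op 0.0007472707825905156
delta [-0.2  2.6  7.1] [-0.   -0.05  1.  ]
```

Contact at about 4.6 N, as expected for ~2–3 mm of travel. Pressing to z = 78 mm.

Emit:
{"op": "apply_moves", "data": {
  "deltas": [
    {"fingers":0,"delta_pos":[0,0,2],"angular":[0,0,0]},
    {"fingers":0,"delta_pos":[0,0,4],"angular":[0,0,0]},
    {"fingers":0,"delta_pos":[0,0,6],"angular":[0,0,0]},
    {"fingers":0,"delta_pos":[0,0,7],"angular":[0,0,0]},
    {"fingers":0,"delta_pos":[0,0,7],"angular":[0,0,0]},
    {"fingers":0,"delta_pos":[0,0,7],"angular":[0,0,0]},
    {"fingers":0,"delta_pos":[0,0,7],"angular":[0,0,0]}
  ]
}}

```text
clock: 12.25
tool_pos: [0.5463, -0.1275, 0.0784]
orientation: [180.0, -0.1, -10.2]
force: [-1.0, 1.2, 8.5]
opening: 0.0003
gripper_force: 3.8
```

Run:
```python
from h import *
s=snap('scene','s9.png');F=[]
for i in range(6): ctrl.snapshot('top'); F.append(ctrl.get_obs()['force'])
print(np.mean(F,0));go([.5455,-.130,.078],-11.2)
cv2.imwrite('pics/c9.png',cv2.resize(s[195:255,222:282],(600,600),interpolation=cv2.INTER_CUBIC)[:,:,::-1])
```

```text
[-0.71165887  0.20334354  7.53937248]
pos [ 0.54624651 -0.12748578  0.07839269] [-1.79998918e+02 -6.24857961e-02 -1.01928158e+01] F [-1.59110538 -0.38420632  8.1594127 ] t 12.6 op 0.0006913439419993586
delta [-0.3  2.6  0.4] [-0.   -0.06  1.01]
```

View pics/c9.png

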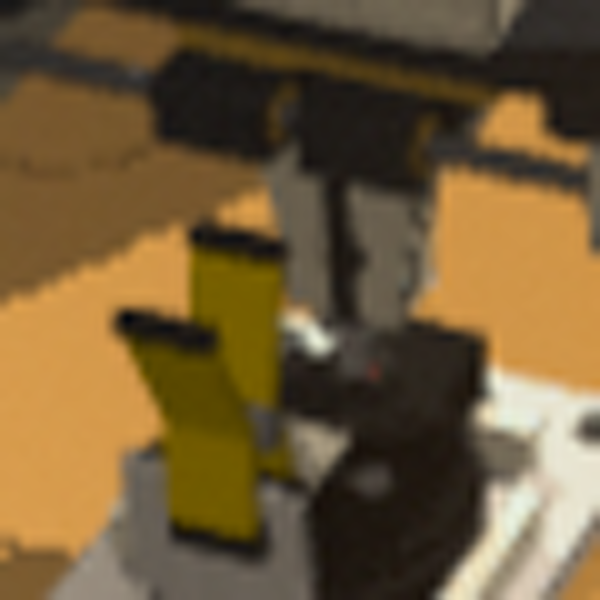

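The fingers press the cap, with only a trace of red left at the collar (259,232). The force is 7.5–8 N, and the clip is still upright on the edge and clear of the gripper. Handing in.

```bash
python3 -c "
from plant import ctrl
print(ctrl.close_job())"
```

```text
the job is handed in; nothing more can be done
None
```

The yellow clip is pinching the sensor's ear and the plate on its own, and I handed the job in with the robot still holding the plunger at about 9.6 mm of travel (7.5–8 N); the hand-in returned no verdict.

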